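# Strip the electrode module for overnight storage

## Robot

A 7-joint arm with a two-finger parallel gripper is mounted at the origin on a cart in front of the work surface, level with it; the furniture and walls round the work are solid. World frame = base frame: x ahead of the robot, y to its left, z up, the work surface at z = 0. Lengths are in m, angles in rad, forces in N, time in s.
With the tool pointing down it reaches from about 0.4 to 0.85 m from the base axis. Payload 10.4 kg.
Tool frame: the origin (TCP) lies at the very end of the fingers, on their centre line; the grasp point (between the pads) lies 19 mm behind it; z points along the fingers, y is the line along which they close (so a half turn about z gives the same grasp; the last joint's range is limited). The gripper opens to 85 mm and grips with 20 to 120 N. Pads are 22 mm wide; open, the fingers measure 114 mm over their backs; the gripper's body (76 mm by 85 mm) begins 54 mm behind the grasp point. The pads swing forward as they close: fully open they stand 13 mm farther back than shut.
Start: joints at [1.21, 0.332, -0.065, 1.46, 0.022, 1.35, -0.088], TCP at [0.207, -0.59, 0.231] pointing down, gripper open.
Joint ranges: [-2.6, 2.6], [-0.5, 2.12], [-1.47, 1.34], [0.16, 2.42], [-1.27, 4.41], [0.06, 2.06], [-2.6, 2.6]. Speed limits (rad/s): [2.22, 2.22, 2.79, 2.79, 3.14, 3.14, 3.14].

## Interface

Orientations are given as a unit quaternion [x, y, z, w].
In Python, from workcell import manip, optics gives the robot as it stands.
- The arm moves only by the tool jog_arm, never from a script. Its arguments are lists of equal length, an entry for each row: "dr": the turn, a rotation vector about the tool's x, y, z normalised to -1 to 1, where 1 is 4 degrees, a list of three; "translation": the shift along the tool's x, y, z normalised to -1 to 1, where 1 is 0.025 m, a list of three; "jaw": the opening, from 0 (shut) to 1 (fully open). A call has 1 to 10 rows; each row shifts and turns the commanded pose from where the row before left it, along the tool's axes as they then stand; what a row does not reach is not made up. A row lasts 1/10 s, in which the tool goes at most 50 mm and 8.59 degrees, less where a joint would pass 70% of its speed; a pose out of reach is approached as far as the arm can. A call with a number of a shift or a turn outside -1 to 1 is refused whole. A call with a gripper value outside its range is refused whole. The fingers move at their own pace and stop on an object; "squeeze" is the grip in N (left out, the last holds). Time passes only in rows, so rows that do not move let the fingers close. It gives the time, the measured TCP pose, the force, the opening and the grip force at its end, in the units of the state.
- manip.get_obs(): the state, without advancing time (a new reading comes with each control period).
- optics.camera(name): name is "scene" or "top" or "wrist"; returns a dict with "color" (400x640x3 uint8, red, green, blue), "mtx" (3x3 intrinsics, pixels), "k1" (the pictures are not rectified: a ray, as slopes to the right and down, at radius r is drawn at 1 + k1 r^2 times it, then the intrinsics apply), "R" (3x3) and "t" (3): a world point X has camera coordinates R X + t. Camera axes: x right, y down, z forward; pixel columns grow to the right and rows downward; lengths in m; the calibration is good to about 2 mm. A picture is of the moment at which its call begins. There is no depth.
- manip.hand_in(): hands the job in; it is judged then, once.
The state is a dict: "clock": time; "joint_pos": joint angles; "joint_velocities": joint speeds; "tau": joint torques, N m; "position": TCP position; "ee_rot": TCP orientation; "ft_force": force on the tool from outside, world axes, zero at the start; "torque": the same for the moment, N m; "grip_width": opening from 0.0 (shut) to 1.0 (fully open); "grasp_force": force on a finger pad.
Only numpy, scipy, OpenCV 4.12 (cv2) and the standard library are available. Lean on these libraries where they do the work, as an engineer would, in place of code of your own. Each camera call takes 0.05 s, during which the arm holds its last target. There are 200 camera calls.

## Task

Take the electrode module apart for the night: first lay the aluminium compression plate, handle up, on the sloped drip stand so that it rests flat on the slope against the bottom lip, then seat each of the four electrodes upright on the floor of the storage cradle of its own colour, square with it and with its tab sticking out of the open side. Never tip an electrode over or let one stand or lie on the bare deck.

Things in the scene. Friction and masses are not known exactly. Their poses are not given: they have to be found in the camera images.
- electrode_red: White electrode block with red top band and red tab. 40 (x) x 28 (y) x 34 mm high; origin: centre of the block's underside. Tab 36 mm long, 22 wide, below 12 mm, points along -x. Boss 14 mm wide, 4 high on top, loosely in a 6 mm deep socket of the part above: lift straight. 60 g. Stands on the module base, under yellow or green. Grip only the upper 18 mm, across y.
- electrode_blue: White electrode block with blue top band and blue tab. 40 (x) x 28 (y) x 34 mm high; origin: centre of the block's underside. Tab 36 mm long, 22 wide, below 12 mm, points along -x. Boss 14 mm wide, 4 high on top, loosely in a 6 mm deep socket of the part above: lift straight. 60 g. Stands on the module base, under yellow or green. Grip only the upper 18 mm, across y.
- electrode_yellow: White electrode block with yellow top band and yellow tab. 40 (x) x 28 (y) x 34 mm high; origin: centre of the block's underside. Tab 18 mm long, 22 wide, below 12 mm, points along -x. Boss 14 mm wide, 4 high on top, loosely in a 6 mm deep socket of the part above: lift straight. 60 g. Stands on red or blue, under the plate. Grip only the upper 18 mm, across y.
- electrode_green: White electrode block with green top band and green tab. 40 (x) x 28 (y) x 34 mm high; origin: centre of the block's underside. Tab 18 mm long, 22 wide, below 12 mm, points along -x. Boss 14 mm wide, 4 high on top, loosely in a 6 mm deep socket of the part above: lift straight. 60 g. Stands on red or blue, under the plate. Grip only the upper 18 mm, across y.
- plate: Aluminium plate 36 (x) x 96 (y) x 8 mm on top of the stack; origin: centre of its underside. Black rib handle 34 (x) x 12 (y) mm, up to 30 mm above the origin; 120 g. Fixed electrode module below, same yaw: base 8 mm high, 60 mm to the front (-x), 37 to the rear, 56 to each side; columns at y = -32 and +32 mm, 36 mm gap between; black wall at the rear (x 25 to 37), 60 high.
- cradle_red: Red plastic storage cradle (all one colour), fixed; origin: centre of its underside. Pocket 56 (x) x 44 (y) mm, floor 4 mm and rim 12 mm above the deck, walls 3 mm thick on three sides; the -x side is open for the tab. The electrode's block stands in the middle, x axis along the cradle's x; fingers must stay above the rim.
- cradle_blue: Blue plastic storage cradle (all one colour), fixed; origin: centre of its underside. Pocket 56 (x) x 44 (y) mm, floor 4 mm and rim 12 mm above the deck, walls 3 mm thick on three sides; the -x side is open for the tab. The electrode's block stands in the middle, x axis along the cradle's x; fingers must stay above the rim.
- cradle_yellow: Yellow plastic storage cradle (all one colour), fixed; origin: centre of its underside. Pocket 56 (x) x 44 (y) mm, floor 4 mm and rim 12 mm above the deck, walls 3 mm thick on three sides; the -x side is open for the tab. The electrode's block stands in the middle, x axis along the cradle's x; fingers must stay above the rim.
- cradle_green: Green plastic storage cradle (all one colour), fixed; origin: centre of its underside. Pocket 56 (x) x 44 (y) mm, floor 4 mm and rim 12 mm above the deck, walls 3 mm thick on three sides; the -x side is open for the tab. The electrode's block stands in the middle, x axis along the cradle's x; fingers must stay above the rim.
- stand: Steel drip stand, fixed, 124 mm wide (y); origin: centre of its underside. Slippery top slopes 22 degrees, low at -x: it meets the inner face of the 10 mm lip at x -26, z 16 mm and rises 60 mm long to +x. Plate lies handle up, its y along the stand's y, tilted 22 degrees; touching the lip its origin is at x -9, z 23 mm. Set down near the lip, it slides to it.

How it is judged:
On the way:
1. the compression plate lies on the drip stand while all four electrodes still stand in the module (x of plate in the frame of stand between -0.0143 and -0.0043 m and z of plate in the frame of stand between 0.018 and 0.0285 m and angle between plate's own z axis and vertical between 0.3 and 0.47 rad and distance of each of electrode_red, electrode_blue, electrode_yellow, electrode_green from where it was at the start of the episode below 0.02 m), for 0.2 s.
At the end, for the whole second after the job is handed in: Each electrode upright in its own colour's cradle: within 13 mm of its centre along x and y, on its floor (1 to 7.5 mm), within 0.12 rad of upright and 0.45 of square; plate on the slope, within 5 mm of the lip and 22 mm of the stand's middle, tilt 0.30 to 0.47, parallel within 0.15; all at rest (x of electrode_red in the frame of cradle_red between -0.013 and 0.013 m and y of electrode_red in the frame of cradle_red between -0.013 and 0.013 m and z of electrode_red in the frame of cradle_red between 0.001 and 0.0075 m and angle between each of electrode_red, electrode_blue, electrode_yellow, electrode_green's own z axis and vertical below 0.12 rad and angle between the x axis of electrode_red and the x axis of cradle_red, either way round below 0.45 rad and linear speed of each of electrode_red, electrode_blue, electrode_yellow, electrode_green, plate below 0.02 m/s and x of electrode_blue in the frame of cradle_blue between -0.013 and 0.013 m and y of electrode_blue in the frame of cradle_blue between -0.013 and 0.013 m and z of electrode_blue in the frame of cradle_blue between 0.001 and 0.0075 m and angle between the x axis of electrode_blue and the x axis of cradle_blue, either way round below 0.45 rad and x of electrode_yellow in the frame of cradle_yellow between -0.013 and 0.013 m and y of electrode_yellow in the frame of cradle_yellow between -0.013 and 0.013 m and z of electrode_yellow in the frame of cradle_yellow between 0.001 and 0.0075 m and angle between the x axis of electrode_yellow and the x axis of cradle_yellow, either way round below 0.45 rad and x of electrode_green in the frame of cradle_green between -0.013 and 0.013 m and y of electrode_green in the frame of cradle_green between -0.013 and 0.013 m and z of electrode_green in the frame of cradle_green between 0.001 and 0.0075 m and angle between the x axis of electrode_green and the x axis of cradle_green, either way round below 0.45 rad and x of plate in the frame of stand between -0.0143 and -0.0043 m and y of plate in the frame of stand between -0.022 and 0.022 m and z of plate in the frame of stand between 0.018 and 0.0285 m and angle between plate's own z axis and vertical between 0.3 and 0.47 rad and angle between the y axis of plate and the y axis of stand, either way round below 0.15 rad); the robot touches nothing.
It fails at once if an electrode is tipped over (angle between any of electrode_red, electrode_blue, electrode_yellow, electrode_green's own z axis and vertical above 0.8 rad).
It fails at once if an electrode stands or lies on the bare deck (height (world z) of any of electrode_red, electrode_blue, electrode_yellow, electrode_green below 0.0015 m).
It also fails if it takes over 115 s, if anything falls off the work surface, if the arm or the gripper's body presses on something with over 40 N, if the wrist force passes 120 N, or if a joint passes its speed limit or range.

## Working session

There is one attempt and no reset: what is moved stays moved. The work goes in short steps, Python scripts to look and compute and a tool call to move; the robot and the scene stay as the last step left them, time stands still between calls to the robot, and variables do not carry over. Pictures are saved under pics/ and viewed, at most 14 in all, crops included, and the job is handed in when it is done.

Besides the shell and the picture viewer there is one more tool, called after "Emit:" as name(argument=value, ...) on one line, values as JSON. jog_arm: Moves the arm, as the interface text tells. Scaled input: -1 to 1 covers 0.025 m each way for a shift and 4 degrees each way for a turn. Its arguments: {"type":"object","properties":{"dr":{"type":"array","items":{"type":"array","items":{"type":"number"}}},"translation":{"type":"array","items":{"type":"array","items":{"type":"number"}}},"jaw":{"type":"array","items":{"type":"number"}},"squeeze":{"type":"number"}},"required":["dr","translation","jaw"]}

```bash
mkdir -p pics; cat > h.py <<'E'
import numpy as np, cv2, pickle
from workcell import manip, optics
def shot(n,f):
    c=optics.camera(n); cv2.imwrite(f'pics/{f}.png',c['color'][:,:,::-1]); pickle.dump(c,open(f'pics/{f}.pkl','wb')); return c
def load(f): return pickle.load(open(f'pics/{f}.pkl','rb'))
def dist(c): return np.array([c['k1'],0,0,0,0],float)
def proj(c,X):
    return cv2.projectPoints(np.array(X,float).reshape(-1,1,3),cv2.Rodrigues(np.array(c['R']))[0],np.array(c['t'],float),np.array(c['mtx'],float),dist(c))[0].reshape(-1,2)
def back(c,uv,z):
    """pixels -> world points on plane z"""
    s=cv2.undistortPoints(np.array(uv,float).reshape(-1,1,2),np.array(c['mtx'],float),dist(c)).reshape(-1,2)
    R=np.array(c['R']);C=-R.T@np.array(c['t']);d=np.c_[s,np.ones(len(s))]@R
    return C+d*((np.broadcast_to(z,len(s))-C[2])/d[:,2])[:,None]
E
python3 - <<'E'
from h import *
for n in('scene','top'):
    c=shot(n,n+'0'); print(n,c['mtx'],c['k1'],-np.array(c['R']).T@c['t'],c['R'])
print(manip.get_obs())
E
```

```text
scene [[418.6718918    0.         319.43868771]
 [  0.         418.6718918  199.28114262]
 [  0.           0.           1.        ]] -0.1103112058118871 [0.03719658 0.18789854 0.66337668] [[-0.53682765 -0.84369107 -0.00120371]
 [-0.56830481  0.36265737 -0.73858599]
 [ 0.62357494 -0.39580931 -0.6741582 ]]
top [[375.27677742   0.         319.21567791]
 [  0.         375.27677742 202.64630217]
 [  0.           0.           1.        ]] -0.0914940122439693 [ 0.50401201 -0.14664221  0.92637893] [[-0.01021252 -0.9999406   0.00380767]
 [-0.99672186  0.00987387 -0.08029966]
 [ 0.0802573  -0.00461525 -0.9967635 ]]
{'clock': 0.1, 'joint_pos': array([ 1.21041084,  0.33276142, -0.06467664,  1.46083486,  0.02159792,
        1.34991063, -0.08847493]), 'joint_velocities': array([ 9.77551677e-04, -1.77907831e-03,  6.86321757e-04, -2.05507251e-03,
        7.26178836e-04,  8.11407364e-04,  1.19501863e-05]), 'tau': array([ 3.14516030e-03, -6.26745629e+01,  5.02317958e-02, -3.92429924e+01,
        1.63485634e-02,  7.02651712e-03,  4.19568516e-05]), 'position': array([ 0.20700013, -0.58937747,  0.23063568]), 'ee_rot': array([ 9.85769520e-01,  1.68101401e-01, -1.32604095e-04, -5.94973491e-04]), 'ft_force': array([ 0.88623628,  0.34626348, -0.10960484]), 'torque': array([-0.00580785, -0.0930973 ,  0.02812591]), 'grasp_force': 0.0, 'grip_width': 0.9983730163953934}
```

View pics/scene0.png

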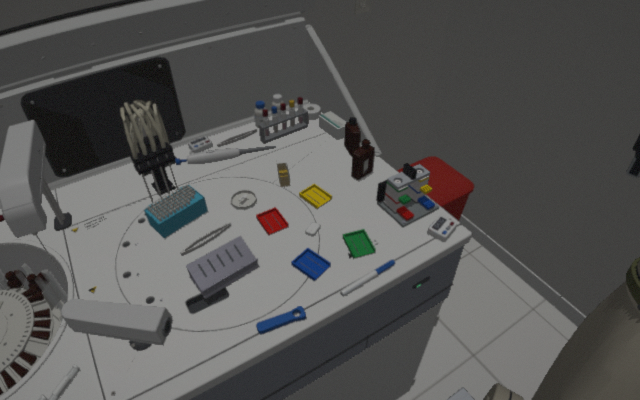

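View pics/top0.png

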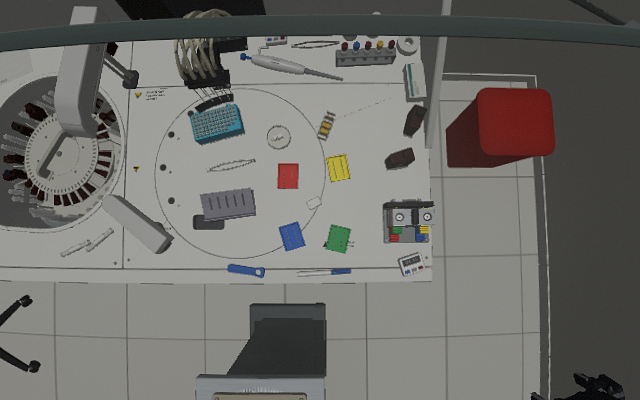

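```bash
python3 - <<'E'
import cv2
a=cv2.imread('pics/top0.png');s=cv2.imread('pics/scene0.png')
m=cv2.resize(a[190:275,370:440],None,fx=7,fy=7,interpolation=3)
cv2.imwrite('pics/c1.png',cv2.hconcat([cv2.resize(m,(490,595)),cv2.resize(s[150:240,365:410+15],(300,450),interpolation=3) if 0 else cv2.copyMakeBorder(cv2.resize(s[150:250,370:430],(300,500),interpolation=3),0,95,0,0,0)]))
cv2.imwrite('pics/c2.png',cv2.resize(a[145:260,190:360],None,fx=4.7,fy=4.7,interpolation=3)[:,:800])
E
```

```text
(no output)
```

View pics/c1.png

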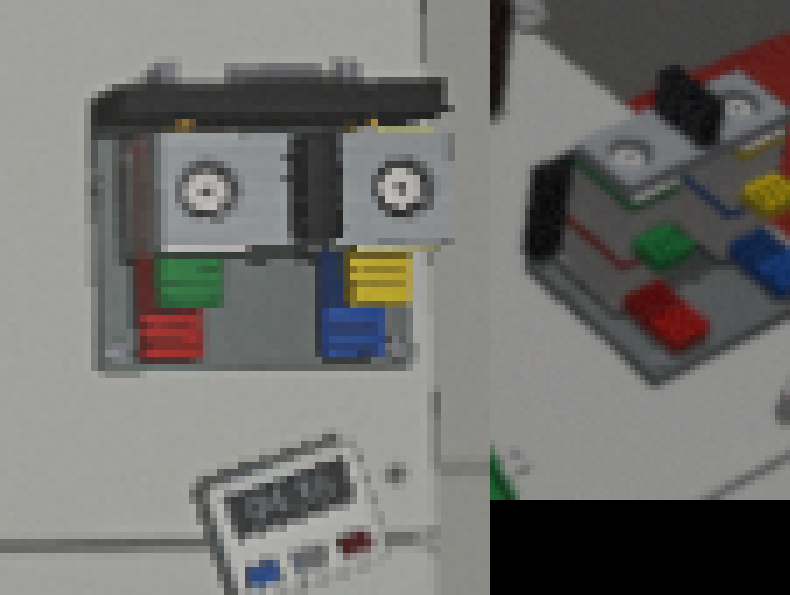

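View pics/c2.png

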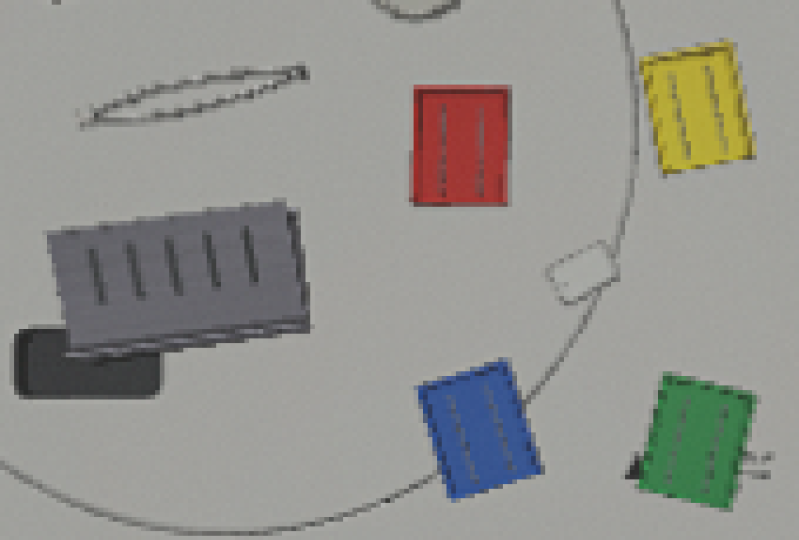

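```bash
cat > meas.py <<'E'
from h import *
from scipy.optimize import least_squares
def fit(c,P,uv,x0):
    P=np.array(P,float)
    def W(p):
        s,k=np.sin(p[2]),np.cos(p[2]); return np.c_[p[0]+k*P[:,0]-s*P[:,1],p[1]+s*P[:,0]+k*P[:,1],P[:,2]]
    f=lambda p:(proj(c,W(p))-uv).ravel()
    r=least_squares(f,x0); return r.x, np.sqrt(np.mean(r.fun**2))
if __name__=='__main__':
    c=load('top0'); s=load('scene0')
    cv=lambda a,k,o:(np.array(a,float)+.5)/k-.5+o
    uv=cv([(157,133),(452,133),(452,250),(157,247)],7,[370,190])
    print('plate',fit(c,[(.018,.048,.084),(.018,-.048,.084),(-.018,-.048,.084),(-.018,.048,.084)],uv,[.45,-.37,0]))
    uv=cv([(97,372),(412,368)],7,[370,190])
    print('base',fit(c,[(-.06,.056,.008),(-.06,-.056,.008)],uv,[.45,-.37,0]))
    uv=cv([(48,232),(297,202),(68,350),(308,326)],4.7,[190,145])
    print('stand',fit(c,[(.0296,.062,.0385),(.0296,-.062,.0385),(-.028,.062,.025),(-.028,-.062,.025)],uv,[.45,.05,0]))
    for nm,im in(('top',c),('scene',s)):
        hsv=cv2.cvtColor(im['color'],cv2.COLOR_RGB2HSV)
        for n,h in dict(red=0,yellow=27,green=68,blue=110).items():
            d=np.abs(hsv[...,0].astype(int)-h);d=np.minimum(d,180-d)
            m=((d<12)&(hsv[...,1]>120)&(hsv[...,2]>60)).astype(np.uint8)
            if nm=='top': m[:140]=0;m[255:]=0;m[:,:270]=0;m[:,360:]=0
            else: m[:180]=0;m[280:]=0;m[:,250:255]=0;m[:,:255]=0;m[:,378:]=0
            k=max(cv2.findContours(m,0,2)[0],key=cv2.contourArea)
            w=back(im,k.reshape(-1,2)+0.,.009)[:,:2]*1000
            (x,y),wh,a=cv2.minAreaRect(w.astype(np.float32)); print(nm,n,round(x,1),round(y,1),np.round(wh,1),round(a,1))
E
python3 meas.py
```

```text
plate (array([ 0.53759982, -0.36258685, -0.01831664]), np.float64(0.24943454166144996))
base (array([ 0.53799838, -0.3628009 , -0.00231054]), np.float64(0.0623677931984795))
stand (array([0.57484942, 0.06858547, 0.09749936]), np.float64(0.7590068764988871))
top red 647.2 -73.2 [47.1 60.1] 89.7
top yellow 664.9 -197.8 [62.1 49.2] 10.5
top green 489.7 -195.1 [46.7 59.6] 75.4
top blue 497.0 -82.4 [60.5 48.3] 16.5
scene red 641.1 -71.2 [50.3 67.5] 88.8
scene yellow 659.8 -195.1 [67.1 54.8] 11.7
scene green 484.7 -192.3 [49. 65.] 75.0
scene blue 492.5 -80.2 [64.2 52.5] 16.7
```

```bash
cat > go.py <<'E'
import sys
from h import *
from scipy.spatial.transform import Rotation as Q
def go(x,y,z,yaw,tilt=0,frm=None):
    """prints turn (units) then shift (units, axes after the turn)"""
    o=manip.get_obs(); R0=Q.from_quat(o['ee_rot']); p0=np.array(o['position'])
    R1=Q.from_euler('z',yaw,degrees=True)*Q.from_euler('y',-tilt,degrees=True)*Q.from_euler('x',180,degrees=True)
    dr=np.degrees((R0.inv()*R1).as_rotvec())/4; tr=R1.inv().apply(np.array([x,y,z])-p0)/.025
    print('dr',dr.round(2),'tr',tr.round(2),'max',abs(tr).max().round(1),'pos',p0.round(4),'w',round(o['grip_width'],3))
if __name__=='__main__': go(*map(float,sys.argv[1:]))
E
python3 go.py .538 -.3627 .17 -0.6
```

```text
dr [-0.02  0.    4.99] tr [13.14 -9.21  2.43] max 13.1 pos [ 0.207  -0.5894  0.2306] w 0.998
```

Emit:
jog_arm(dr=[[0, 0, 1], [0, 0, 1], [0, 0, 1], [0, 0, 1], [0, 0, 1], [0, 0, 0], [0, 0, 0], [0, 0, 0], [0, 0, 0], [0, 0, 0]], translation=[[0, 0, 0], [0, 0, 0], [0, 0, 0], [0, 0, 0], [0, 0, 0], [0.88, -0.61, 0], [0.88, -0.61, 0], [0.88, -0.61, 0], [0.88, -0.61, 0], [0.88, -0.61, 0]], jaw=[0.6, 0.6, 0.6, 0.6, 0.6, 0.6, 0.6, 0.6, 0.6, 0.6], squeeze=50)

```text
clock: 1.1
position: [0.3187, -0.5138, 0.2309]
ee_rot: [1.0, -0.006, -0.0, -0.0]
ft_force: [0.5, -0.8, -0.1]
grip_width: 0.597
grasp_force: 0.0
```

Emit:
jog_arm(dr=[[0, 0, 0], [0, 0, 0], [0, 0, 0], [0, 0, 0], [0, 0, 0], [0, 0, 0], [0, 0, 0], [0, 0, 0], [0, 0, 0], [0, 0, 0]], translation=[[0.88, -0.61, 0.1], [0.88, -0.61, 0.1], [0.88, -0.61, 0.1], [0.88, -0.61, 0.1], [0.88, -0.61, 0.1], [0.88, -0.61, 0.1], [0.88, -0.61, 0.1], [0.88, -0.61, 0.1], [0.88, -0.61, 0.1], [0, 0, 0]], jaw=[0.6, 0.6, 0.6, 0.6, 0.6, 0.6, 0.6, 0.6, 0.6, 0.6])

```text
clock: 2.1
position: [0.5206, -0.3756, 0.2077]
ee_rot: [1.0, -0.003, 0.0, -0.001]
ft_force: [-0.6, 1.3, -0.6]
grip_width: 0.599
grasp_force: 0.0
```

```bash
python3 go.py .538 -.3627 .088 -0.6; python3 -c "
from h import *
shot('wrist','w1')"
```

```text
dr [-0.04 -0.    0.07] tr [ 0.69 -0.52  4.79] max 4.8 pos [ 0.5206 -0.3756  0.2077] w 0.599
```

View pics/w1.png

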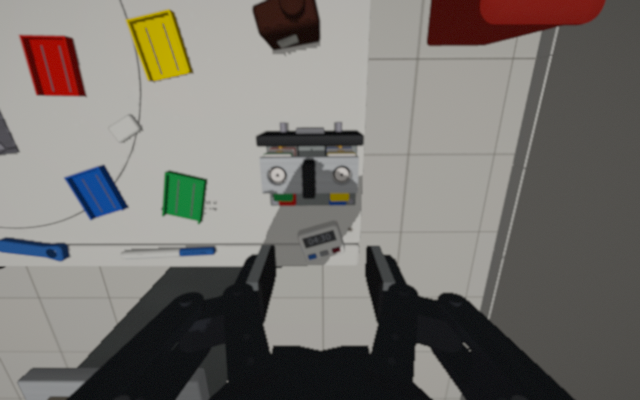

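```bash
python3 - <<'E'
from h import *
c=load('w1'); print(back(c,[(309,163),(309,195)],.106)[:,:2])
cv2.imwrite('pics/c3.png',cv2.resize(c['color'][115:235,240:380,::-1],None,fx=5,fy=5,interpolation=3)[:600,:700])
hsv=cv2.cvtColor(c['color'],cv2.COLOR_RGB2HSV)
for n,h in dict(red=0,yellow=27,green=68,blue=110).items():
    d=np.abs(hsv[...,0].astype(int)-h);d=np.minimum(d,180-d)
    m=((d<12)&(hsv[...,1]>120)&(hsv[...,2]>60)).astype(np.uint8); m[228:]=0;m[:,210:]=0
    k=max(cv2.findContours(m,0,2)[0],key=cv2.contourArea)
    w=back(c,k.reshape(-1,2)+0.,.009)[:,:2]*1000
    (x,y),wh,a=cv2.minAreaRect(w.astype(np.float32)); print(n,round(x,1),round(y,1),np.round(wh,1),round(a,1))
E
```

```text
[[ 0.55443275 -0.36586299]
 [ 0.52445742 -0.36529914]]
red 646.1 -76.4 [56.4 60.6] 88.2
yellow 664.6 -200.0 [63.1 53.3] 10.8
green 490.4 -197.7 [50.1 60.6] 75.8
blue 497.2 -85.4 [58.5 55.9] 16.9
```

View pics/c3.png

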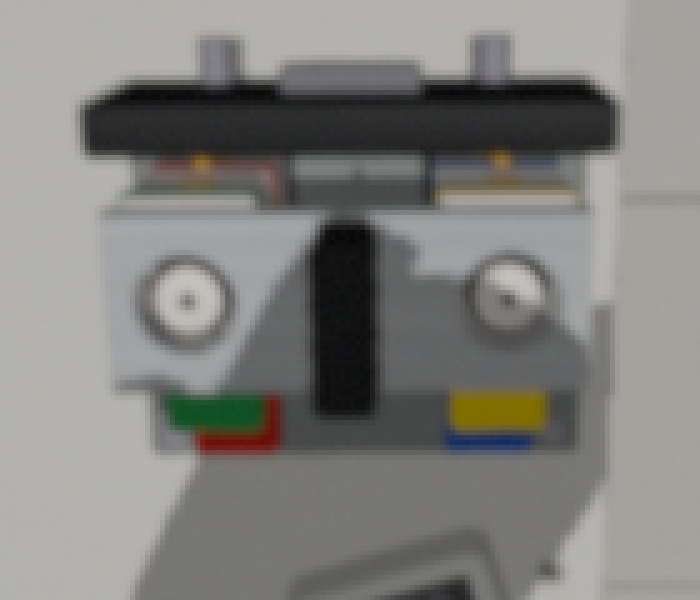

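Emit:
jog_arm(dr=[[0, 0, 0], [0, 0, 0], [0, 0, 0], [0, 0, 0], [0, 0, 0], [0, 0, 0], [0, 0, 0], [0, 0, 0]], translation=[[0.7, -0.47, 0], [0, 0, 0.9], [0, 0, 0.9], [0, 0, 0.9], [0, 0, 0.9], [0, 0, 0.7], [0, 0, 0.4], [0, 0, 0]], jaw=[0.6, 0.6, 0.6, 0.6, 0.6, 0.6, 0.6, 0.6])

```text
clock: 2.95
position: [0.5338, -0.3685, 0.0899]
ee_rot: [1.0, -0.006, -0.001, -0.0]
ft_force: [-0.5, -0.1, -0.2]
grip_width: 0.598
grasp_force: 0.0
```

```bash
python3 go.py .538 -.364 .088 -0.6; python3 -c "
from h import *
c=shot('scene','s1')
cv2.imwrite('pics/s1c.png',cv2.resize(c['color'][120:250,340:480,::-1],None,fx=4.2,fy=4.2,interpolation=3))"
```

```text
dr [-0.01  0.03 -0.03] tr [ 0.17 -0.18  0.08] max 0.2 pos [ 0.5338 -0.3685  0.0899] w 0.598
```

View pics/s1c.png

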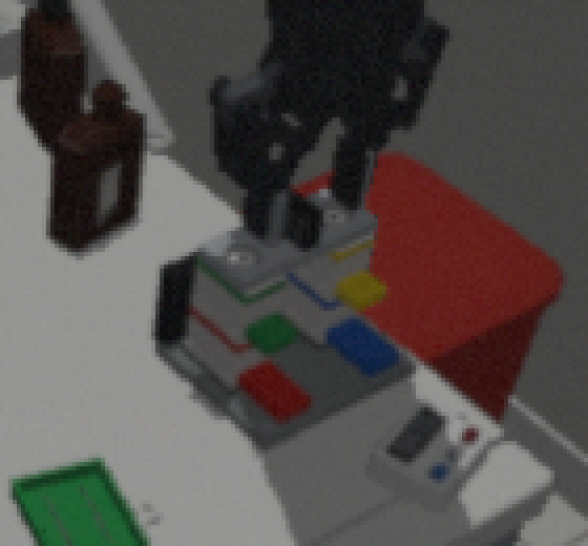

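Emit:
jog_arm(dr=[[0, 0, 0], [0, 0, 0], [0, 0, 0], [0, 0, 0], [0, 0, 0], [0, 0, 0], [0, 0, 0]], translation=[[0.17, -0.18, 0.1], [0, 0, 0], [0, 0, 0], [0, 0, 0], [0, 0, 0], [0, 0, 0], [0, 0, 0]], jaw=[0.6, 0.6, 0, 0, 0, 0, 0])

```text
clock: 3.7
position: [0.5397, -0.364, 0.0893]
ee_rot: [1.0, -0.006, 0.0, 0.0]
ft_force: [-0.7, -0.0, 3.8]
grip_width: 0.124
grasp_force: 49.3
```

Emit:
jog_arm(dr=[[0, 0, 0], [0, 0, 0], [0, 0, 0], [0, 0, 0], [0, 0, 0], [0, 0, 0], [0, 0, 0], [0, 0, 0]], translation=[[0, 0, -0.2], [0, 0, -0.2], [0, 0, -0.3], [0, 0, -0.6], [0, 0, -0.8], [0, 0, -0.8], [0, 0, -0.8], [0, 0, 0]], jaw=[0, 0, 0, 0, 0, 0, 0, 0])

```text
clock: 4.5
position: [0.541, -0.3645, 0.1857]
ee_rot: [1.0, -0.006, 0.003, 0.002]
ft_force: [0.6, 0.1, -0.5]
grip_width: 0.128
grasp_force: 48.8
```

```bash
python3 go.py .538 -.364 .17 5.6; python3 -c "
from h import *
c=shot('scene','s2');w=shot('wrist','w2')
a=cv2.resize(c['color'][100:250,340:480,::-1],None,fx=2.8,fy=2.8,interpolation=3)
cv2.imwrite('pics/s2c.png',cv2.hconcat([a,cv2.resize(w['color'][100:400,160:480,::-1],(400,420))]))"
```

```text
dr [ 0.05 -0.07 -1.56] tr [-0.12 -0.03  0.63] max 0.6 pos [ 0.541  -0.3645  0.1857] w 0.128
```

View pics/s2c.png

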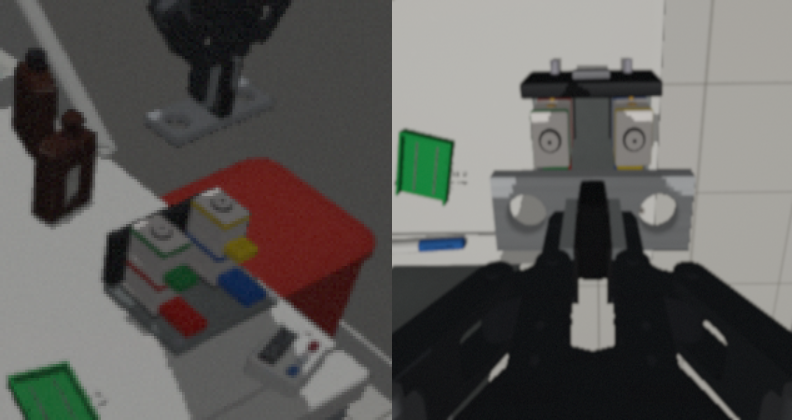

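```bash
python3 - <<'E'
import cv2
a=cv2.imread('pics/top0.png');s=cv2.imread('pics/scene0.png')
cv2.imwrite('pics/c4.png',cv2.vconcat([cv2.resize(s[225:310,170:270],(700,595),interpolation=3)[:300*0+595]]) if 0 else cv2.hconcat([cv2.resize(s[230:310,180:264],None,fx=5,fy=5,interpolation=3)[:400],cv2.resize(a[180:240,195:265],None,fx=5,fy=5,interpolation=3).copy() if 0 else cv2.copyMakeBorder(cv2.resize(a[180:240,195:265],None,fx=5,fy=5,interpolation=3),0,100,0,0,0)]))
E
python3 go.py .5655 .0677 .17 5.6 22
```

```text
dr [ 0.31  5.48 -1.54] tr [  2.34 -17.08   1.46] max 17.1 pos [ 0.5396 -0.3638  0.182 ] w 0.127
```

View pics/c4.png

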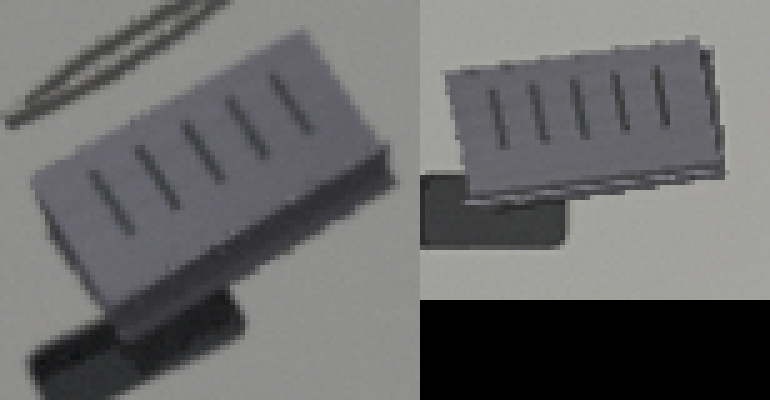

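Emit:
jog_arm(dr=[[0, 0, 0], [0, 0, 0], [0, 0, 0], [0, 0, 0], [0, 0, 0], [0, 0, 0], [0, 0, 0], [0, 0, 0], [0, 0, 0], [0, 0, 0]], translation=[[0, -0.4, 0], [0, -0.8, 0], [0.05, -0.9, 0], [0.05, -0.9, 0], [0.05, -0.9, 0], [0.05, -0.9, 0], [0.05, -0.9, 0], [0.05, -0.9, 0], [0.05, -0.9, 0], [0.05, -0.9, 0]], jaw=[0, 0, 0, 0, 0, 0, 0, 0, 0, 0])

```text
clock: 5.6
position: [0.5511, -0.1519, 0.1803]
ee_rot: [1.0, -0.005, -0.001, -0.0]
ft_force: [0.7, -1.6, 0.2]
grip_width: 0.124
grasp_force: 48.8
```

Emit:
jog_arm(dr=[[0, 0, 0], [0, 0, 0], [0, 0, 0], [0, 0, 0], [0, 0, 0], [0, 0, 0], [0, 0, 0], [0, 0, 0], [0, 0, 0], [0, 0, 0]], translation=[[0.05, -0.9, 0], [0.05, -0.9, 0], [0.05, -0.9, 0], [0.05, -0.9, 0], [0.05, -0.9, 0], [0.05, -0.9, 0], [0.05, -0.9, 0], [0.05, -0.9, 0], [0.05, -0.5, 0], [0, 0, 0]], jaw=[0, 0, 0, 0, 0, 0, 0, 0, 0, 0])

```text
clock: 6.6
position: [0.5647, 0.0409, 0.1807]
ee_rot: [1.0, -0.004, -0.001, -0.0]
ft_force: [0.2, -0.8, -0.1]
grip_width: 0.129
grasp_force: 48.8
```

```bash
python3 go.py .5655 .0677 .17 5.6 22; python3 go.py .5655 .0677 .17 5.6 0
```

```text
dr [ 0.28  5.51 -1.5 ] tr [-0.03 -1.07  0.45] max 1.1 pos [0.5647 0.0409 0.1807] w 0.129
dr [-0.01  0.01 -1.51] tr [ 0.14 -1.07  0.43] max 1.1 pos [0.5647 0.0409 0.1807] w 0.129
```

```bash
python3 - <<'E'
from h import *
from scipy.optimize import least_squares
c=load('top0');s=load('scene0')
cs=lambda a,o:(np.array(a,float)+.5)/5-.5+o
S=cs([(33,178),(305,30),(112,312),(387,145)],[180,230]); T=cs([(27,72),(280,40),(47,203),(305,178)],[195,180])
def W(p):
    k,q=np.cos(p[2]),np.sin(p[2]); f=-.026-p[3]
    P=np.array([(.0296,.062,.0385),(.0296,-.062,.0385),(f,.062,.026),(f,-.062,.026)])
    return np.c_[p[0]+k*P[:,0]-q*P[:,1],p[1]+q*P[:,0]+k*P[:,1],P[:,2]]
f=lambda p:np.r_[(proj(c,W(p))-T).ravel(),(proj(s,W(p))-S).ravel()]
r=least_squares(f,[.575,.068,.1,.004]);print(r.x,r.fun.reshape(-1,2).round(1))
for u,i,cc in((T,0,c),(S,1,s)):
  w=back(cc,u,[.0385,.0385,.026,.026]);print(w.round(4).tolist())
E
python3 go.py .5655 .0677 .17 5.6 0
```

```text
[0.57471331 0.07186969 0.11235673 0.00848189] [[-0.8  0.8]
 [-0.4  0.9]
 [-0.6  1.3]
 [-1.6  0.2]
 [-0.8 -0.8]
 [ 0.1 -0.9]
 [ 0.2 -2. ]
 [ 1.4 -0.9]]
[[0.5991, 0.1349, 0.0385], [0.6132, 0.0127, 0.0385], [0.5367, 0.1281, 0.026], [0.5477, 0.0025, 0.026]]
[[0.5945, 0.1362, 0.0385], [0.609, 0.0148, 0.0385], [0.5295, 0.1316, 0.026], [0.5469, 0.0098, 0.026]]
dr [-0.01  0.01 -1.51] tr [ 0.14 -1.07  0.43] max 1.1 pos [0.5647 0.0409 0.1807] w 0.129
```

Emit:
jog_arm(dr=[[0, 0, -0.82], [0, 0, -0.82], [0, 0.92, 0], [0, 0.92, 0], [0, 0.92, 0], [0, 0.92, 0], [0, 0.92, 0], [0, 0.92, 0], [0, 0, 0]], translation=[[0, 0, 0], [0, 0, 0], [0, 0, 0], [0, 0, 0], [0, 0, 0], [0, 0, 0], [0, 0, 0], [0, 0, 0], [0, 0, 0]], jaw=[0, 0, 0, 0, 0, 0, 0, 0, 0])

```text
clock: 7.5
position: [0.5637, 0.0366, 0.1805]
ee_rot: [0.98, 0.05, 0.191, -0.009]
ft_force: [-1.5, 0.3, -1.6]
grip_width: 0.124
grasp_force: 48.8
```

```bash
python3 go.py .568 .070 .07 6.2 22; python3 go.py .568 .070 .042 6.2 22
```

```text
dr [ 0.06 -0.01 -0.08] tr [-1.36 -1.31  4.22] max 4.2 pos [0.5637 0.0366 0.1805] w 0.124
dr [ 0.06 -0.01 -0.08] tr [-1.78 -1.31  5.25] max 5.3 pos [0.5637 0.0366 0.1805] w 0.124
```

Emit:
jog_arm(dr=[[0, 0, 0], [0, 0, 0], [0, 0, 0], [0, 0, 0], [0, 0, 0], [0, 0, 0], [0, 0, 0], [0, 0, 0]], translation=[[0, -0.5, 0.3], [-0.3, -0.5, 0.7], [-0.3, -0.35, 0.8], [-0.3, 0, 0.8], [-0.3, 0, 0.8], [-0.2, 0, 0.6], [0, 0, 0.2], [0, 0, 0]], jaw=[0, 0, 0, 0, 0, 0, 0, 0])

```text
clock: 8.3
position: [0.5689, 0.0724, 0.0703]
ee_rot: [0.98, 0.05, 0.19, -0.01]
ft_force: [0.7, 1.0, -0.8]
grip_width: 0.129
grasp_force: 48.8
```

```bash
python3 go.py .568 .070 .042 6.2 22;python3 -c "
from h import *
c=shot('scene','s3')
cv2.imwrite('pics/s3c.png',cv2.resize(c['color'][180:310,150:290,::-1],None,fx=4.2,fy=4.2,interpolation=3))"
```

```text
dr [ 0.03  0.01 -0.07] tr [-0.47  0.09  1.03] max 1.0 pos [0.5689 0.0724 0.0703] w 0.129
```

View pics/s3c.png

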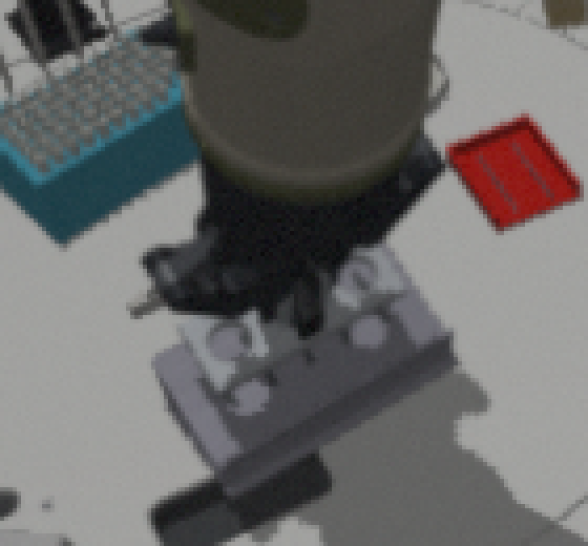

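Emit:
jog_arm(dr=[[0, 0, 0], [0, 0, 0], [0, 0, 0], [0, 0, 0], [0, 0, 0]], translation=[[-0.2, 0, 0.4], [-0.2, 0, 0.4], [-0.07, 0.05, 0.23], [0, 0, 0], [0, 0, 0]], jaw=[0, 0, 0, 0, 0])

```text
clock: 8.85
position: [0.5677, 0.0715, 0.0425]
ee_rot: [0.98, 0.051, 0.191, -0.01]
ft_force: [0.6, -0.2, -1.1]
grip_width: 0.125
grasp_force: 48.8
```

Emit:
jog_arm(dr=[[0, 0, 0], [0, 0, 0]], translation=[[0, 0, 0.08], [0, 0, 0]], jaw=[0, 0])

```text
clock: 9.05
position: [0.5687, 0.0716, 0.0409]
ee_rot: [0.98, 0.051, 0.191, -0.01]
ft_force: [-0.1, 0.6, -0.4]
grip_width: 0.13
grasp_force: 48.8
```

Emit:
jog_arm(dr=[[0, 0, 0], [0, 0, 0]], translation=[[0, 0, 0.08], [0, 0, 0]], jaw=[0, 0])

```text
clock: 9.25
position: [0.5695, 0.0717, 0.039]
ee_rot: [0.98, 0.051, 0.192, -0.01]
ft_force: [-0.0, -0.5, 0.1]
grip_width: 0.125
grasp_force: 49.0
```

Emit:
jog_arm(dr=[[0, 0, 0], [0, 0, 0]], translation=[[-0.1, 0, 0.06], [0, 0, 0]], jaw=[0, 0])

```text
clock: 9.45
position: [0.5693, 0.0717, 0.0386]
ee_rot: [0.98, 0.051, 0.193, -0.01]
ft_force: [-4.0, -1.5, 15.6]
grip_width: 0.126
grasp_force: 51.0
```

Emit:
jog_arm(dr=[[0, 0, 0], [0, 0, 0]], translation=[[0, 0, 0.06], [0, 0, 0]], jaw=[0, 0])

```text
clock: 9.65
position: [0.5698, 0.0717, 0.0382]
ee_rot: [0.98, 0.051, 0.194, -0.009]
ft_force: [-19.3, -3.6, 34.1]
grip_width: 0.127
grasp_force: 55.2
```

Emit:
jog_arm(dr=[[0, 0, 0], [0, 0, 0], [0, 0, 0], [0, 0, 0], [0, 0, 0], [0, 0, 0], [0, 0, 0], [0, 0, 0], [0, 0, 0], [0, 0, 0]], translation=[[0, 0, -0.08], [0, 0, 0], [0, 0, 0], [0, 0, 0], [0, 0, -0.2], [0, 0, -0.6], [0, 0, -0.9], [0, 0, -0.9], [0, 0, -0.9], [0, 0, 0]], jaw=[0, 0.5, 0.5, 0.5, 0.5, 0.5, 0.5, 0.5, 0.5, 0.5])

```text
clock: 10.65
position: [0.5354, 0.0682, 0.1211]
ee_rot: [0.98, 0.051, 0.193, -0.01]
ft_force: [0.5, -0.6, -0.2]
grip_width: 0.504
grasp_force: 0.0
```

```bash
python3 go.py .54 -.33 .17 0;python3 -c "
from h import *
c=shot('scene','s4');t=shot('top','t4')
cv2.imwrite('pics/s4c.png',cv2.hconcat([cv2.resize(c['color'][210:310,170:270,::-1],None,fx=4,fy=4,interpolation=3),cv2.resize(t['color'][150:250,180:280,::-1],None,fx=4,fy=4,interpolation=3)]))"
```

```text
dr [-0.28 -5.58  1.46] tr [ 0.18 15.93 -1.96] max 15.9 pos [0.5354 0.0682 0.1211] w 0.504
```

View pics/s4c.png

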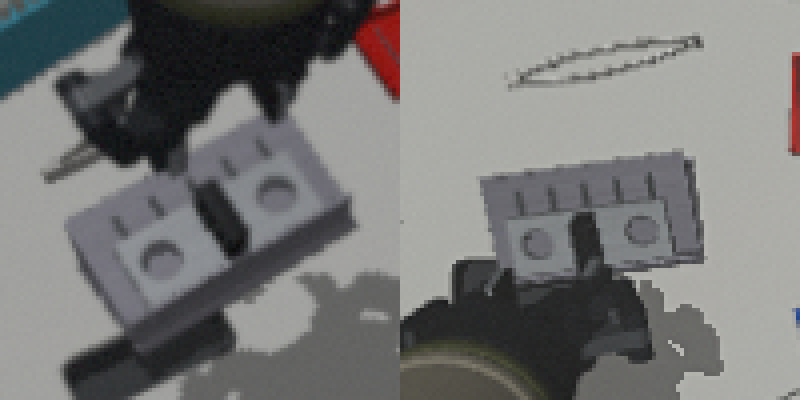

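Emit:
jog_arm(dr=[[0, -0.93, 0], [0, -0.93, 0], [0, -0.93, 0], [0, -0.93, 0], [0, -0.93, 0], [0, -0.93, 0], [0, 0, 0.73], [0, 0, 0.73], [0, 0, 0], [0, 0, 0]], translation=[[0, 0, -0.3], [0, 0, -0.3], [0, 0, -0.3], [0, 0, -0.3], [0, 0, -0.3], [0, 0, 0], [0, 0, 0], [0, 0, 0], [0, 0.4, 0], [0, 0.8, 0]], jaw=[0.5, 0.5, 0.5, 0.5, 0.5, 0.5, 0.5, 0.5, 0.5, 0.5])

```text
clock: 11.75
position: [0.5249, 0.0376, 0.1532]
ee_rot: [1.0, 0.003, -0.003, 0.0]
ft_force: [-0.4, -0.3, -0.5]
grip_width: 0.495
grasp_force: 0.0
```

Emit:
jog_arm(dr=[[0, 0, 0], [0, 0, 0], [0, 0, 0], [0, 0, 0], [0, 0, 0], [0, 0, 0], [0, 0, 0], [0, 0, 0], [0, 0, 0], [0, 0, 0]], translation=[[0, 0.95, 0], [0, 0.95, 0], [0, 0.95, 0], [0, 0.95, 0], [0, 0.95, 0], [0, 0.95, 0], [0, 0.95, 0], [0, 0.95, 0], [0, 0.95, 0], [0, 0.95, 0]], jaw=[0.5, 0.5, 0.5, 0.5, 0.5, 0.5, 0.5, 0.5, 0.5, 0.5])

```text
clock: 12.75
position: [0.5248, -0.2023, 0.1534]
ee_rot: [1.0, 0.001, -0.003, 0.0]
ft_force: [0.1, 0.5, -0.6]
grip_width: 0.501
grasp_force: 0.0
```

Emit:
jog_arm(dr=[[0, 0, 0], [0, 0, 0], [0, 0, 0], [0, 0, 0], [0, 0, 0], [0, 0, 0]], translation=[[0, 0.95, 0], [0, 0.95, 0], [0, 0.95, 0], [0, 0.8, 0], [0, 0.5, 0], [0, 0, 0]], jaw=[0.5, 0.5, 0.5, 0.5, 0.5, 0.5])

```text
clock: 13.35
position: [0.5246, -0.3063, 0.1535]
ee_rot: [1.0, -0.0, -0.003, 0.0]
ft_force: [-0.5, -0.1, -0.5]
grip_width: 0.497
grasp_force: 0.0
```

```bash
python3 go.py .538 -.332 .13 -0.5; python3 -c "
from h import *
w=shot('wrist','w5')
cv2.imwrite('pics/w5c.png',cv2.resize(w['color'][100:350,180:460,::-1],None,fx=2.4,fy=2.4,interpolation=3))"
```

```text
dr [0.01 0.08 0.11] tr [0.54 1.02 0.94] max 1.0 pos [ 0.5246 -0.3063  0.1535] w 0.497
```

```bash
python3 - <<'E'
from h import *
for f,g in(('w2',[(286,200),(354,200)]),('w5',None)):
    c=load(f)
    if g is None: g=proj(c,[(.538,-.332,.08),(.538,-.396,.08)])
    g=np.array(g); im=cv2.cvtColor(c['color'],cv2.COLOR_RGB2GRAY)
    for p in g:
        x,y=p.astype(int); r=22; cr=cv2.resize(im[y-r:y+r,x-r:x+r],None,fx=6,fy=6,interpolation=3)
        h=cv2.HoughCircles(cr,cv2.HOUGH_GRADIENT,1.5,200,param1=80,param2=20,minRadius=18,maxRadius=80)
        if h is not None:
            q=(h[0,0,:2]+.5)/6-.5+[x-r,y-r]; print(f,q.round(1),h[0,0,2]/6,back(c,[q],.08)[0].round(4))
E
```

```text
w2 [285.2 207.2] 12.899999 [ 0.532  -0.3315  0.08  ]
w2 [352.7 199.7] 9.275001 [ 0.5387 -0.3952  0.08  ]
w5 [350.  192.2] 10.7 [ 0.5396 -0.331   0.08  ]
w5 [430.2 195.2] 12.899999 [ 0.5369 -0.3969  0.08  ]
```

View pics/w5c.png

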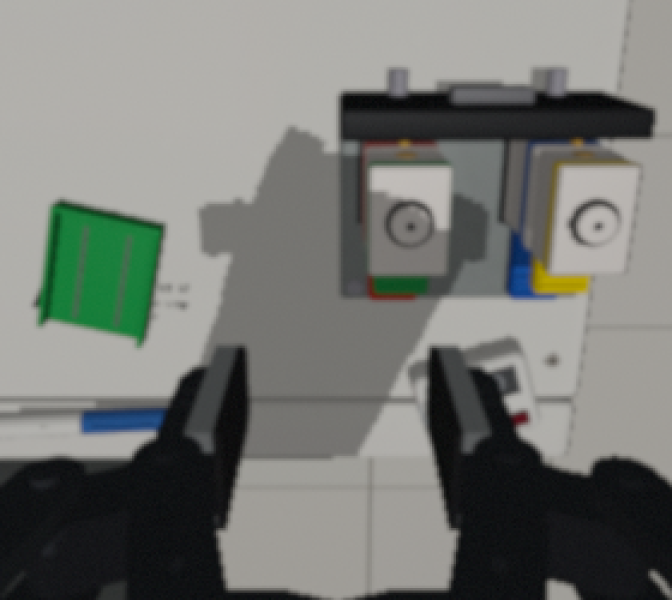

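Emit:
jog_arm(dr=[[0, 0, 0.1], [0, 0, 0], [0, 0, 0], [0, 0, 0], [0, 0, 0]], translation=[[0.2, 0.4, 0], [0.2, 0.4, 0], [0.15, 0.25, 0], [0, 0, 0], [0, 0, 0]], jaw=[0.5, 0.5, 0.5, 0.5, 0.5])

```text
clock: 13.9
position: [0.5394, -0.3303, 0.1541]
ee_rot: [1.0, -0.003, -0.002, 0.0]
ft_force: [-0.3, 1.0, -0.0]
grip_width: 0.499
grasp_force: 0.0
```

```bash
python3 go.py .538 -.332 .054 -0.5
```

```text
dr [0.   0.06 0.05] tr [-0.06  0.07  4.  ] max 4.0 pos [ 0.5394 -0.3303  0.1541] w 0.499
```

Emit:
jog_arm(dr=[[0, 0, 0], [0, 0, 0], [0, 0, 0], [0, 0, 0], [0, 0, 0], [0, 0, 0], [0, 0, 0]], translation=[[0, 0.05, 0.6], [0, 0, 0.9], [0, 0, 0.9], [0, 0, 0.9], [0, 0, 0.6], [0, 0, 0.2], [0, 0, 0]], jaw=[0.5, 0.5, 0.5, 0.5, 0.5, 0.5, 0.5])

```text
clock: 14.6
position: [0.5386, -0.3315, 0.0512]
ee_rot: [1.0, -0.003, -0.003, -0.0]
ft_force: [-0.2, 1.3, 0.6]
grip_width: 0.502
grasp_force: 0.0
```

```bash
python3 go.py .5388 -.3315 .054 -0.5
```

```text
dr [-0.    0.07  0.05] tr [ 0.01  0.   -0.11] max 0.1 pos [ 0.5386 -0.3315  0.0512] w 0.502
```

Emit:
jog_arm(dr=[[0, 0, 0], [0, 0, 0], [0, 0, 0], [0, 0, 0], [0, 0, 0], [0, 0, 0]], translation=[[0, 0, -0.12], [0, 0, 0], [0, 0, 0], [0, 0, 0], [0, 0, 0], [0, 0, 0]], jaw=[0.5, 0.4, 0, 0, 0, 0], squeeze=40)

```text
clock: 15.2
position: [0.5398, -0.3322, 0.0564]
ee_rot: [1.0, -0.003, -0.001, 0.001]
ft_force: [-0.7, 0.1, 6.3]
grip_width: 0.321
grasp_force: 40.3
```

Emit:
jog_arm(dr=[[0, 0, 0], [0, 0, 0], [0, 0, 0], [0, 0, 0], [0, 0, 0], [0, 0, 0], [0, 0, 0]], translation=[[0, 0, -0.2], [0, 0, -0.2], [0, 0, -0.4], [0, 0, -0.8], [0, 0, -0.8], [0, 0, -0.6], [0, 0, 0]], jaw=[0, 0, 0, 0, 0, 0, 0])

```text
clock: 15.9
position: [0.5405, -0.3323, 0.1327]
ee_rot: [1.0, -0.003, -0.0, 0.001]
ft_force: [1.1, -0.0, -0.5]
grip_width: 0.319
grasp_force: 39.6
```

```bash
python3 go.py .487 -.195 .09 -14.6; python3 -c "
from h import *
c=shot('scene','s5');w=shot('wrist','w6')
cv2.imwrite('pics/s5c.png',cv2.hconcat([cv2.resize(c['color'][130:250,330:450,::-1],(400,400),interpolation=3),cv2.resize(w['color'][100:400,160:480,::-1],(400,400))]))"
```

```text
dr [0.04 0.   3.57] tr [-3.45 -4.78  1.71] max 4.8 pos [ 0.5405 -0.3323  0.1327] w 0.319
```

View pics/s5c.png

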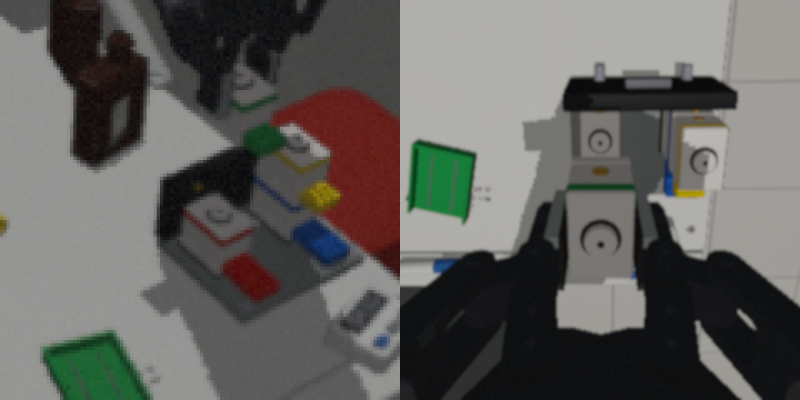

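Emit:
jog_arm(dr=[[0, 0, 0.9], [0, 0, 0.9], [0, 0, 0.9], [0, 0, 0.88], [0, 0, 0], [0, 0, 0], [0, 0, 0], [0, 0, 0], [0, 0, 0], [0, 0, 0]], translation=[[0, 0, 0], [0, 0, 0], [0, 0, 0], [0, 0, 0], [-0.4, -0.5, 0], [-0.65, -0.9, 0], [-0.65, -0.9, 0], [-0.65, -0.9, 0.3], [-0.65, -0.9, 0.6], [-0.4, -0.6, 0.5]], jaw=[0, 0, 0, 0, 0, 0, 0, 0, 0, 0])

```text
clock: 17.0
position: [0.4851, -0.1945, 0.0933]
ee_rot: [0.992, -0.127, -0.003, 0.0]
ft_force: [-0.3, -0.2, -0.8]
grip_width: 0.318
grasp_force: 39.6
```

Emit:
jog_arm(dr=[[0, 0, 0]], translation=[[0, 0, 0]], jaw=[0])

```text
clock: 17.1
position: [0.4844, -0.1934, 0.0924]
ee_rot: [0.992, -0.126, -0.004, -0.0]
ft_force: [-0.9, -0.3, -0.1]
grip_width: 0.319
grasp_force: 39.6
```

```bash
python3 go.py .487 -.195 .022 -14.6
```

```text
dr [0.01 0.13 0.04] tr [0.12 0.03 2.81] max 2.8 pos [ 0.4844 -0.1934  0.0924] w 0.319
```

Emit:
jog_arm(dr=[[0, 0.1, 0], [0, 0, 0], [0, 0, 0], [0, 0, 0], [0, 0, 0], [0, 0, 0], [0, 0, 0], [0, 0, 0]], translation=[[0.12, 0.03, 0.4], [0, 0, 0.8], [0, 0, 0.7], [0, 0, 0.5], [0, 0, 0.3], [0, 0, 0.1], [0, 0, 0], [0, 0, 0]], jaw=[0, 0, 0, 0, 0, 0, 0, 0])

```text
clock: 17.9
position: [0.4899, -0.1985, 0.0256]
ee_rot: [0.992, -0.128, 0.002, 0.001]
ft_force: [0.2, 1.0, -0.0]
grip_width: 0.319
grasp_force: 39.6
```

Emit:
jog_arm(dr=[[0, 0, 0], [0, 0, 0]], translation=[[0, 0, 0.08], [0, 0, 0]], jaw=[0, 0])

```text
clock: 18.1
position: [0.4895, -0.1983, 0.0232]
ee_rot: [0.992, -0.127, 0.002, 0.001]
ft_force: [-0.7, 0.1, -0.7]
grip_width: 0.319
grasp_force: 39.6
```

```bash
python3 go.py .487 -.195 .018 -14.6
```

```text
dr [ 0.02 -0.05 -0.01] tr [-0.13 -0.1   0.21] max 0.2 pos [ 0.4895 -0.1983  0.0232] w 0.319
```

Emit:
jog_arm(dr=[[0, 0, 0], [0, 0, 0], [0, 0, 0]], translation=[[-0.1, -0.1, 0.08], [0, 0, 0.06], [0, 0, 0]], jaw=[0, 0, 0])

```text
clock: 18.4
position: [0.4874, -0.195, 0.0192]
ee_rot: [0.992, -0.127, 0.001, 0.001]
ft_force: [0.8, 0.3, -0.7]
grip_width: 0.317
grasp_force: 39.6
```

Emit:
jog_arm(dr=[[0, 0, 0], [0, 0, 0]], translation=[[0, 0, 0.06], [0, 0, 0]], jaw=[0, 0])

```text
clock: 18.6
position: [0.4878, -0.1952, 0.0184]
ee_rot: [0.992, -0.127, 0.002, 0.001]
ft_force: [-1.4, 1.3, 4.7]
grip_width: 0.32
grasp_force: 40.3
```

Emit:
jog_arm(dr=[[0, 0, 0], [0, 0, 0], [0, 0, 0], [0, 0, 0], [0, 0, 0], [0, 0, 0], [0, 0, 0], [0, 0, 0], [0, 0, 0]], translation=[[0, 0, 0], [0, 0, 0], [0, 0, 0], [0, 0, -0.3], [0, 0, -0.8], [0, 0, -0.9], [0, 0, -0.9], [0, 0, -0.9], [0, 0, -0.5]], jaw=[0.45, 0.45, 0.45, 0.45, 0.45, 0.45, 0.45, 0.45, 0.45])

```text
clock: 19.5
position: [0.4881, -0.1951, 0.1278]
ee_rot: [0.992, -0.127, 0.003, 0.001]
ft_force: [0.3, -0.0, 0.5]
grip_width: 0.449
grasp_force: 0.0
```

```bash
cat >> h.py <<'E'
def band(f,n,X,r=30):
    """centroid pixel -> world of coloured band near X"""
E
python3 go.py .5385 -.3955 .12 -0.5; python3 -c "
from h import *
shot('scene','s6');shot('top','t6')"
```

```text
dr [ 0.04 -0.08 -3.54] tr [2.09 8.   0.31] max 8.0 pos [ 0.4881 -0.1951  0.1278] w 0.449
```

Emit:
jog_arm(dr=[[0, 0, -0.9], [0, 0, -0.9], [0, 0, -0.9], [0, 0, -0.85], [0, 0, 0], [0, 0, 0], [0, 0, 0], [0, 0, 0], [0, 0, 0], [0, 0, 0]], translation=[[0, 0, 0], [0, 0, 0], [0, 0, 0], [0, 0, 0], [0.1, 0.4, 0], [0.22, 0.85, 0], [0.25, 0.95, 0], [0.25, 0.95, 0], [0.25, 0.95, 0], [0.25, 0.95, 0]], jaw=[0.5, 0.5, 0.5, 0.5, 0.5, 0.5, 0.5, 0.5, 0.5, 0.5])

```text
clock: 20.6
position: [0.519, -0.3232, 0.1248]
ee_rot: [1.0, -0.005, 0.001, 0.001]
ft_force: [1.0, 0.5, 0.5]
grip_width: 0.498
grasp_force: 0.0
```

Emit:
jog_arm(dr=[[0, 0, 0], [0, 0, 0], [0, 0, 0], [0, 0, 0], [0, 0, 0], [0, 0, 0]], translation=[[0.25, 0.95, 0], [0.25, 0.95, 0], [0.25, 0.7, 0], [0.15, 0.5, 0], [0, 0, 0], [0, 0, 0]], jaw=[0.5, 0.5, 0.5, 0.5, 0.5, 0.5])

```text
clock: 21.2
position: [0.5408, -0.399, 0.1251]
ee_rot: [1.0, -0.005, 0.001, 0.001]
ft_force: [0.0, 1.3, -0.7]
grip_width: 0.502
grasp_force: 0.0
```

```bash
python3 go.py .5385 -.3955 .0555 -0.5; python3 - <<'E'
from h import *
for f in('s6','t6'):
    c=load(f);print(f,proj(c,[(.487,-.195,.038),(.487-.0387+.004,-.195+.010,.01)]).round(0).tolist())
    hsv=cv2.cvtColor(c['color'],cv2.COLOR_RGB2HSV)
a=load('s6');t=load('t6')
cv2.imwrite('pics/g6.png',cv2.hconcat([cv2.resize(a['color'][205:275,320:390,::-1],(400,400),interpolation=3),cv2.resize(t['color'][200:270,300:370,::-1],(400,400),interpolation=3)]))
E
```

```text
dr [ 0.02 -0.02 -0.01] tr [-0.09 -0.14  2.78] max 2.8 pos [ 0.5408 -0.399   0.1251] w 0.502
s6 [[360.0, 232.0], [365.0, 254.0]]
t6 [[338.0, 240.0], [334.0, 254.0]]
```

Emit:
jog_arm(dr=[[0, 0, 0], [0, 0, 0], [0, 0, 0], [0, 0, 0], [0, 0, 0], [0, 0, 0], [0, 0, 0], [0, 0, 0]], translation=[[-0.09, -0.14, 0], [0, 0, 0.5], [0, 0, 0.8], [0, 0, 0.8], [0, 0, 0.5], [0, 0, 0.15], [0, 0, 0], [0, 0, 0]], jaw=[0.5, 0.5, 0.5, 0.5, 0.5, 0.5, 0.5, 0.5])

```text
clock: 22.0
position: [0.5397, -0.396, 0.0582]
ee_rot: [1.0, -0.004, 0.002, 0.001]
ft_force: [1.0, 0.6, 0.2]
grip_width: 0.499
grasp_force: 0.0
```

Emit:
jog_arm(dr=[[0, 0, 0], [0, 0, 0], [0, 0, 0], [0, 0, 0], [0, 0, 0]], translation=[[0, 0, 0], [0, 0, 0], [0, 0, 0], [0, 0, 0], [0, 0, 0]], jaw=[0.4, 0, 0, 0, 0])

```text
clock: 22.5
position: [0.5398, -0.3961, 0.0584]
ee_rot: [1.0, -0.004, 0.002, 0.002]
ft_force: [-0.2, 0.3, 6.3]
grip_width: 0.316
grasp_force: 40.7
```

Emit:
jog_arm(dr=[[0, 0, 0], [0, 0, 0], [0, 0, 0], [0, 0, 0], [0, 0, 0], [0, 0, 0], [0, 0, 0]], translation=[[0, 0, -0.2], [0, 0, -0.2], [0, 0, -0.4], [0, 0, -0.8], [0, 0, -0.8], [0, 0, -0.5], [0, 0, 0]], jaw=[0, 0, 0, 0, 0, 0, 0])

```text
clock: 23.2
position: [0.5399, -0.3962, 0.1323]
ee_rot: [1.0, -0.004, 0.003, 0.002]
ft_force: [-0.0, -0.7, -0.2]
grip_width: 0.318
grasp_force: 40.0
```

```bash
python3 go.py .6615 -.198 .09 10.8; python3 -c "
from h import *
shot('wrist','w7')"
```

```text
dr [ 0.07 -0.07 -2.81] tr [ 6.26 -6.88  1.69] max 6.9 pos [ 0.5399 -0.3962  0.1323] w 0.318
```

Emit:
jog_arm(dr=[[0, 0, 0], [0, 0, 0], [0, 0, 0], [0, 0, 0], [0, 0, 0], [0, 0, 0], [0, 0, 0], [0, 0, 0], [0, 0, 0], [0, 0, 0]], translation=[[0, -0.4, 0], [0, -0.8, 0], [0, -0.95, 0], [0, -0.95, 0], [0.3, -0.95, 0], [0.6, -0.95, 0], [0.8, -0.95, 0], [0.9, -0.95, 0], [0.9, -0.6, 0], [0.7, -0.3, 0]], jaw=[0, 0, 0, 0, 0, 0, 0, 0, 0, 0])

```text
clock: 24.25
position: [0.6462, -0.1976, 0.1283]
ee_rot: [1.0, -0.002, 0.001, 0.0]
ft_force: [0.1, -0.3, -1.0]
grip_width: 0.317
grasp_force: 40.0
```

Emit:
jog_arm(dr=[[0, 0, -0.9], [0, 0, -0.9], [0, 0, -0.9], [0, 0, -0.1], [0, 0, 0]], translation=[[0, 0, 0], [0, 0, 0], [0, 0, 0], [0, 0, 0], [0, 0, 0]], jaw=[0, 0, 0, 0, 0])

```text
clock: 24.75
position: [0.645, -0.2008, 0.1288]
ee_rot: [0.996, 0.093, 0.001, 0.001]
ft_force: [-0.1, -0.1, -0.3]
grip_width: 0.317
grasp_force: 39.9
```

```bash
python3 go.py .6615 -.198 .027 10.8; python3 - <<'E'
from h import *
c=shot('top','t7');print(proj(c,[(.6615,-.198,.01)]))
for f in('top0','t7'):
    c=load(f); hsv=cv2.cvtColor(c['color'],cv2.COLOR_RGB2HSV); m=((abs(hsv[...,0].astype(int)-27)<10)&(hsv[...,1]>110)&(hsv[...,2]>60))
    y,x=np.nonzero(m[140:200,300:360]); print(f,len(x),x.mean()+300,y.mean()+140)
E
```

```text
dr [ 0.03 -0.01 -0.03] tr [0.67 0.02 4.07] max 4.1 pos [ 0.645  -0.2008  0.1288] w 0.317
[[337.93793825 168.69081089]]
top0 493 337.75456389452336 167.31440162271804
t7 0 nan nan<stdin>:5: RuntimeWarning: Mean of empty slice.
  ret = ret.dtype.type(ret / rcount)
```

Emit:
jog_arm(dr=[[0, 0, 0], [0, 0, 0], [0, 0, 0], [0, 0, 0], [0, 0, 0], [0, 0, 0], [0, 0, 0], [0, 0, 0], [0, 0, 0]], translation=[[0.35, 0, 0.3], [0.32, 0, 0.6], [0, 0, 0.9], [0, 0, 0.9], [0, 0, 0.7], [0, 0, 0.4], [0, 0, 0.2], [0, 0, 0.05], [0, 0, 0]], jaw=[0, 0, 0, 0, 0, 0, 0, 0, 0])

```text
clock: 25.7
position: [0.6628, -0.1986, 0.0291]
ee_rot: [0.996, 0.094, 0.002, 0.001]
ft_force: [-0.4, -0.3, -0.7]
grip_width: 0.32
grasp_force: 39.9
```

```bash
python3 go.py .6615 -.198 .0204 10.8
```

```text
dr [ 0.05 -0.05 -0.01] tr [-0.04 -0.03  0.35] max 0.3 pos [ 0.6628 -0.1986  0.0291] w 0.32
```

Emit:
jog_arm(dr=[[0, 0, 0], [0, 0, 0], [0, 0, 0], [0, 0, 0], [0, 0, 0]], translation=[[-0.04, 0, 0.1], [0, 0, 0.1], [0, 0, 0.08], [0, 0, 0], [0, 0, 0]], jaw=[0, 0, 0, 0, 0])

```text
clock: 26.2
position: [0.6613, -0.1987, 0.0214]
ee_rot: [0.996, 0.094, 0.001, 0.001]
ft_force: [0.5, 0.5, -0.8]
grip_width: 0.317
grasp_force: 39.9
```

Emit:
jog_arm(dr=[[0, 0, 0], [0, 0, 0]], translation=[[0, 0, 0.06], [0, 0, 0]], jaw=[0, 0])

```text
clock: 26.4
position: [0.6615, -0.1987, 0.0204]
ee_rot: [0.996, 0.094, 0.001, 0.001]
ft_force: [-1.0, 1.1, 3.5]
grip_width: 0.32
grasp_force: 40.4
```

Emit:
jog_arm(dr=[[0, 0, 0], [0, 0, 0], [0, 0, 0], [0, 0, 0], [0, 0, 0], [0, 0, 0], [0, 0, 0], [0, 0, 0], [0, 0, 0]], translation=[[0, 0, 0], [0, 0, 0], [0, 0, 0], [0, 0, -0.3], [0, 0, -0.8], [0, 0, -0.9], [0, 0, -0.9], [0, 0, -0.9], [0, 0, -0.4]], jaw=[0.45, 0.45, 0.45, 0.45, 0.45, 0.45, 0.45, 0.45, 0.45])

```text
clock: 27.3
position: [0.6621, -0.1986, 0.128]
ee_rot: [0.996, 0.094, 0.003, 0.002]
ft_force: [-1.2, 0.6, 0.7]
grip_width: 0.452
grasp_force: 0.0
```

Emit:
jog_arm(dr=[[0, 0, 0.95], [0, 0, 0.95], [0, 0, 0.95], [0, 0, 0], [0, 0, 0], [0, 0, 0], [0, 0, 0], [0, 0, 0], [0, 0, 0], [0, 0, 0]], translation=[[0, 0, 0], [0, 0, 0], [0, 0, 0], [-0.5, 0.3, 0], [-0.9, 0.5, 0], [-0.9, 0.8, 0], [-0.9, 0.9, 0], [-0.9, 0.9, 0], [-0.5, 0.9, 0], [0, 0.6, 0]], jaw=[0.5, 0.5, 0.5, 0.5, 0.5, 0.5, 0.5, 0.5, 0.5, 0.5])

```text
clock: 28.3
position: [0.5426, -0.3222, 0.1249]
ee_rot: [1.0, -0.007, 0.001, 0.002]
ft_force: [1.0, -0.5, 0.7]
grip_width: 0.5
grasp_force: 0.0
```

Emit:
jog_arm(dr=[[0, 0, 0], [0, 0, 0]], translation=[[0, 0, 0], [0, 0, 0]], jaw=[0.5, 0.5])

```text
clock: 28.5
position: [0.5457, -0.3184, 0.1246]
ee_rot: [1.0, -0.005, 0.001, 0.001]
ft_force: [0.4, 0.9, -0.1]
grip_width: 0.5
grasp_force: 0.0
```

```bash
python3 go.py .539 -.3315 .023 -0.5; python3 - <<'E'
from h import *
c=shot('wrist','w8'); im=cv2.cvtColor(c['color'],cv2.COLOR_RGB2GRAY)
for p in proj(c,[(.539,-.3315,.046),(.539,-.3955,.046)]):
    x,y=p.astype(int); print(x,y); r=22; cr=cv2.resize(im[y-r:y+r,x-r:x+r],None,fx=6,fy=6,interpolation=3)
    h=cv2.HoughCircles(cr,cv2.HOUGH_GRADIENT,1.5,200,param1=80,param2=20,minRadius=18,maxRadius=80)
    if h is not None:
        q=(h[0,0,:2]+.5)/6-.5+[x-r,y-r]; print(q.round(1),h[0,0,2]/6,back(c,[q],.046)[0].round(4))
E
```

```text
dr [ 0.02 -0.04 -0.02] tr [-0.26  0.53  4.07] max 4.1 pos [ 0.5457 -0.3184  0.1246] w 0.5
335 215
[335.2 214.2] 9.875 [ 0.5398 -0.3317  0.046 ]
409 214
[410.2 221.2] 12.899999 [ 0.5325 -0.3967  0.046 ]
```

Emit:
jog_arm(dr=[[0, 0, 0], [0, 0, 0], [0, 0, 0], [0, 0, 0], [0, 0, 0], [0, 0, 0], [0, 0, 0], [0, 0, 0], [0, 0, 0], [0, 0, 0]], translation=[[-0.12, 0.26, 0], [-0.12, 0.27, 0], [0, 0, 0.5], [0, 0, 0.8], [0, 0, 0.8], [0, 0, 0.8], [0, 0, 0.6], [0, 0, 0.4], [0, 0, 0.1], [0, 0, 0]], jaw=[0.5, 0.5, 0.5, 0.5, 0.5, 0.5, 0.5, 0.5, 0.5, 0.5])

```text
clock: 29.55
position: [0.5388, -0.3331, 0.0249]
ee_rot: [1.0, -0.006, 0.001, 0.001]
ft_force: [-0.3, 0.3, -0.2]
grip_width: 0.504
grasp_force: 0.0
```

```bash
python3 go.py .539 -.3315 .023 -0.5
```

```text
dr [ 0.03 -0.04 -0.04] tr [ 0.01 -0.06  0.08] max 0.1 pos [ 0.5388 -0.3331  0.0249] w 0.504
```

Emit:
jog_arm(dr=[[0, 0, 0], [0, 0, 0], [0, 0, 0], [0, 0, 0], [0, 0, 0], [0, 0, 0]], translation=[[0, -0.06, 0.05], [0, 0, 0], [0, 0, 0], [0, 0, 0], [0, 0, 0], [0, 0, 0]], jaw=[0.5, 0.4, 0, 0, 0, 0])

```text
clock: 30.15
position: [0.5393, -0.3318, 0.0245]
ee_rot: [1.0, -0.006, 0.002, 0.001]
ft_force: [-0.8, 1.6, 6.4]
grip_width: 0.316
grasp_force: 40.7
```

Emit:
jog_arm(dr=[[0, 0, 0], [0, 0, 0], [0, 0, 0], [0, 0, 0], [0, 0, 0], [0, 0, 0], [0, 0, 0], [0, 0, 0]], translation=[[0, 0, -0.2], [0, 0, -0.3], [0, 0, -0.6], [0, 0, -0.9], [0, 0, -0.9], [0, 0, -0.9], [0, 0, -0.4], [0, 0, 0]], jaw=[0, 0, 0, 0, 0, 0, 0, 0])

```text
clock: 30.95
position: [0.5393, -0.3318, 0.1308]
ee_rot: [1.0, -0.006, 0.003, 0.002]
ft_force: [0.2, 0.1, 0.1]
grip_width: 0.319
grasp_force: 40.0
```

```bash
python3 go.py .6435 -.074 .12 -0.8
```

```text
dr [ 0.06 -0.08  0.04] tr [  4.02 -10.37   0.43] max 10.4 pos [ 0.5393 -0.3318  0.1308] w 0.319
```

Emit:
jog_arm(dr=[[0, 0, 0], [0, 0, 0], [0, 0, 0], [0, 0, 0], [0, 0, 0], [0, 0, 0], [0, 0, 0], [0, 0, 0], [0, 0, 0], [0, 0, 0]], translation=[[0, -0.5, 0], [0.2, -0.9, 0], [0.35, -0.9, 0], [0.4, -0.9, 0], [0.4, -0.9, 0], [0.4, -0.9, 0], [0.4, -0.9, 0], [0.4, -0.9, 0], [0.4, -0.9, 0], [0.4, -0.9, 0]], jaw=[0, 0, 0, 0, 0, 0, 0, 0, 0, 0])

```text
clock: 31.95
position: [0.6239, -0.1151, 0.1268]
ee_rot: [1.0, -0.005, 0.0, 0.001]
ft_force: [-0.4, 0.3, -0.5]
grip_width: 0.318
grasp_force: 40.0
```

Emit:
jog_arm(dr=[[0, 0, 0], [0, 0, 0], [0, 0, 0], [0, 0, 0]], translation=[[0.4, -0.9, 0], [0.25, -0.5, 0], [0, 0, 0], [0, 0, 0]], jaw=[0, 0, 0, 0])

```text
clock: 32.35
position: [0.6406, -0.0832, 0.1277]
ee_rot: [1.0, -0.006, 0.001, 0.001]
ft_force: [0.2, -0.1, -0.7]
grip_width: 0.317
grasp_force: 40.0
```

```bash
python3 go.py .6435 -.074 .027 -0.8
```

```text
dr [ 0.04 -0.02  0.04] tr [ 0.11 -0.37  4.03] max 4.0 pos [ 0.6406 -0.0832  0.1277] w 0.317
```

Emit:
jog_arm(dr=[[0, 0, 0], [0, 0, 0], [0, 0, 0], [0, 0, 0], [0, 0, 0], [0, 0, 0], [0, 0, 0], [0, 0, 0], [0, 0, 0]], translation=[[0.1, -0.2, 0.3], [0.05, -0.2, 0.6], [0, 0, 0.9], [0, 0, 0.9], [0, 0, 0.7], [0, 0, 0.4], [0, 0, 0.2], [0, 0, 0.05], [0, 0, 0]], jaw=[0, 0, 0, 0, 0, 0, 0, 0, 0])

```text
clock: 33.25
position: [0.6459, -0.0728, 0.0277]
ee_rot: [1.0, -0.006, 0.002, 0.001]
ft_force: [0.0, 0.9, -0.9]
grip_width: 0.315
grasp_force: 40.0
```

```bash
python3 go.py .6435 -.074 .0205 -0.8
```

```text
dr [ 0.03 -0.05  0.04] tr [-0.1   0.05  0.29] max 0.3 pos [ 0.6459 -0.0728  0.0277] w 0.315
```

Emit:
jog_arm(dr=[[0, 0, 0], [0, 0, 0], [0, 0, 0], [0, 0, 0], [0, 0, 0]], translation=[[-0.07, 0.05, 0.1], [0, 0, 0.1], [0, 0, 0.04], [0, 0, 0], [0, 0, 0]], jaw=[0, 0, 0, 0, 0])

```text
clock: 33.75
position: [0.6437, -0.0739, 0.0212]
ee_rot: [1.0, -0.006, 0.001, 0.001]
ft_force: [-0.5, 0.3, 0.5]
grip_width: 0.318
grasp_force: 40.0
```

Emit:
jog_arm(dr=[[0, 0, 0], [0, 0, 0]], translation=[[0, 0, 0.05], [0, 0, 0]], jaw=[0, 0])

```text
clock: 33.95
position: [0.644, -0.074, 0.0205]
ee_rot: [1.0, -0.006, 0.002, 0.001]
ft_force: [-1.9, 0.8, 5.0]
grip_width: 0.316
grasp_force: 40.6
```

Contact; release, rise, and go to blue.

Emit:
jog_arm(dr=[[0, 0, 0], [0, 0, 0], [0, 0, 0], [0, 0, 0], [0, 0, 0], [0, 0, 0], [0, 0, 0], [0, 0, 0], [0, 0, 0]], translation=[[0, 0, 0], [0, 0, 0], [0, 0, 0], [0, 0, -0.3], [0, 0, -0.8], [0, 0, -0.9], [0, 0, -0.9], [0, 0, -0.9], [0, 0, -0.4]], jaw=[0.45, 0.45, 0.45, 0.45, 0.45, 0.45, 0.45, 0.45, 0.45])

```text
clock: 34.85
position: [0.6445, -0.0737, 0.1278]
ee_rot: [1.0, -0.006, 0.003, 0.001]
ft_force: [0.4, -1.1, 0.3]
grip_width: 0.454
grasp_force: 0.0
```

Emit:
jog_arm(dr=[[0, 0, 0], [0, 0, 0], [0, 0, 0], [0, 0, 0], [0, 0, 0], [0, 0, 0], [0, 0, 0], [0, 0, 0], [0, 0, 0], [0, 0, 0]], translation=[[-0.2, 0.5, 0], [-0.4, 0.9, 0], [-0.4, 0.9, 0], [-0.4, 0.9, 0], [-0.4, 0.9, 0], [-0.4, 0.9, 0], [-0.4, 0.9, 0], [-0.4, 0.9, 0], [-0.4, 0.9, 0], [-0.4, 0.9, 0]], jaw=[0.5, 0.5, 0.5, 0.5, 0.5, 0.5, 0.5, 0.5, 0.5, 0.5])

```text
clock: 35.85
position: [0.544, -0.2894, 0.1236]
ee_rot: [1.0, -0.006, 0.0, 0.001]
ft_force: [0.0, 0.1, 0.3]
grip_width: 0.499
grasp_force: 0.0
```

Emit:
jog_arm(dr=[[0, 0, 0], [0, 0, 0], [0, 0, 0], [0, 0, 0], [0, 0, 0], [0, 0, 0]], translation=[[-0.3, 0.95, 0], [0, 0.95, 0], [0, 0.95, 0], [0, 0.6, 0], [0, 0, 0], [0, 0, 0]], jaw=[0.5, 0.5, 0.5, 0.5, 0.5, 0.5])

```text
clock: 36.45
position: [0.5373, -0.373, 0.1245]
ee_rot: [1.0, -0.006, 0.001, 0.001]
ft_force: [0.3, 1.7, 0.2]
grip_width: 0.5
grasp_force: 0.0
```

```bash
python3 go.py .539 -.3957 .023 -0.5
```

```text
dr [ 0.02 -0.03 -0.03] tr [0.08 0.91 4.06] max 4.1 pos [ 0.5373 -0.373   0.1245] w 0.5
```

Emit:
jog_arm(dr=[[0, 0, 0], [0, 0, 0], [0, 0, 0], [0, 0, 0], [0, 0, 0]], translation=[[0.05, 0.35, 0], [0.03, 0.35, 0], [0, 0.21, 0], [0, 0, 0], [0, 0, 0]], jaw=[0.5, 0.5, 0.5, 0.5, 0.5])

```text
clock: 36.95
position: [0.5393, -0.3965, 0.1253]
ee_rot: [1.0, -0.006, 0.001, 0.001]
ft_force: [0.1, -0.1, -1.2]
grip_width: 0.498
grasp_force: 0.0
```

Emit:
jog_arm(dr=[[0, 0, 0], [0, 0, 0], [0, 0, 0], [0, 0, 0], [0, 0, 0], [0, 0, 0], [0, 0, 0], [0, 0, 0]], translation=[[0, 0, 0.5], [0, 0, 0.8], [0, 0, 0.8], [0, 0, 0.8], [0, 0, 0.6], [0, 0, 0.4], [0, 0, 0.1], [0, 0, 0]], jaw=[0.5, 0.5, 0.5, 0.5, 0.5, 0.5, 0.5, 0.5])

```text
clock: 37.75
position: [0.5397, -0.3968, 0.0254]
ee_rot: [1.0, -0.006, 0.001, 0.001]
ft_force: [0.1, 0.5, -0.4]
grip_width: 0.502
grasp_force: 0.0
```

```bash
python3 go.py .539 -.3957 .023 -0.5
```

```text
dr [ 0.03 -0.04 -0.03] tr [-0.03 -0.04  0.09] max 0.1 pos [ 0.5397 -0.3968  0.0254] w 0.502
```

Emit:
jog_arm(dr=[[0, 0, 0], [0, 0, 0], [0, 0, 0], [0, 0, 0], [0, 0, 0], [0, 0, 0]], translation=[[0, -0.04, 0.05], [0, 0, 0], [0, 0, 0], [0, 0, 0], [0, 0, 0], [0, 0, 0]], jaw=[0.5, 0.4, 0, 0, 0, 0])

```text
clock: 38.35
position: [0.5401, -0.3961, 0.025]
ee_rot: [1.0, -0.006, 0.002, 0.002]
ft_force: [0.1, 0.6, 5.8]
grip_width: 0.32
grasp_force: 40.8
```

Emit:
jog_arm(dr=[[0, 0, 0], [0, 0, 0], [0, 0, 0], [0, 0, 0], [0, 0, 0], [0, 0, 0], [0, 0, 0], [0, 0, 0]], translation=[[0, 0, -0.2], [0, 0, -0.3], [0, 0, -0.6], [0, 0, -0.9], [0, 0, -0.9], [0, 0, -0.9], [0, 0, -0.4], [0, 0, 0]], jaw=[0, 0, 0, 0, 0, 0, 0, 0])

```text
clock: 39.15
position: [0.5401, -0.3961, 0.1313]
ee_rot: [1.0, -0.006, 0.003, 0.002]
ft_force: [0.2, 0.2, -1.3]
grip_width: 0.319
grasp_force: 40.0
```

```bash
python3 go.py .4945 -.0825 .12 -0.5
```

```text
dr [ 0.06 -0.08 -0.04] tr [ -1.93 -12.53   0.45] max 12.5 pos [ 0.5401 -0.3961  0.1313] w 0.319
```

Emit:
jog_arm(dr=[[0, 0, 0], [0, 0, 0], [0, 0, 0], [0, 0, 0], [0, 0, 0], [0, 0, 0], [0, 0, 0], [0, 0, 0], [0, 0, 0], [0, 0, 0]], translation=[[0, -0.5, 0], [0, -0.9, 0], [-0.1, -0.95, 0], [-0.2, -0.95, 0], [-0.2, -0.95, 0], [-0.2, -0.95, 0], [-0.2, -0.95, 0], [-0.2, -0.95, 0], [-0.2, -0.95, 0], [-0.2, -0.95, 0]], jaw=[0, 0, 0, 0, 0, 0, 0, 0, 0, 0])

```text
clock: 40.15
position: [0.503, -0.168, 0.127]
ee_rot: [1.0, -0.005, 0.0, 0.001]
ft_force: [-0.5, 0.3, -0.8]
grip_width: 0.317
grasp_force: 40.0
```

Emit:
jog_arm(dr=[[0, 0, 0], [0, 0, 0], [0, 0, 0], [0, 0, 0], [0, 0, -0.9], [0, 0, -0.9], [0, 0, -0.9], [0, 0, -0.9], [0, 0, -0.7], [0, 0, 0]], translation=[[-0.2, -0.95, 0], [-0.2, -0.95, 0], [-0.1, -0.8, 0], [0, -0.5, 0], [0, 0, 0], [0, 0, 0], [0, 0, 0], [0, 0, 0], [0, 0, 0], [0, 0, 0]], jaw=[0, 0, 0, 0, 0, 0, 0, 0, 0, 0])

```text
clock: 41.15
position: [0.4922, -0.0899, 0.1275]
ee_rot: [0.99, 0.144, 0.001, 0.001]
ft_force: [-0.2, 0.2, -0.8]
grip_width: 0.32
grasp_force: 39.9
```

```bash
python3 go.py .4945 -.0825 .027 16.7
```

```text
dr [ 0.03 -0.01 -0.03] tr [ 0.17 -0.26  4.02] max 4.0 pos [ 0.4922 -0.0899  0.1275] w 0.32
```

Emit:
jog_arm(dr=[[0, 0, 0], [0, 0, 0], [0, 0, 0], [0, 0, 0], [0, 0, 0], [0, 0, 0], [0, 0, 0], [0, 0, 0], [0, 0, 0]], translation=[[0.1, -0.15, 0.3], [0.05, -0.1, 0.6], [0, 0, 0.9], [0, 0, 0.9], [0, 0, 0.7], [0, 0, 0.4], [0, 0, 0.2], [0, 0, 0], [0, 0, 0]], jaw=[0, 0, 0, 0, 0, 0, 0, 0, 0])

```text
clock: 42.05
position: [0.4952, -0.0832, 0.0288]
ee_rot: [0.99, 0.144, 0.002, 0.001]
ft_force: [0.5, 0.0, -0.2]
grip_width: 0.315
grasp_force: 40.0
```

```bash
python3 go.py .4945 -.0825 .021 16.7
```

```text
dr [ 0.05 -0.04 -0.04] tr [-0.02 -0.03  0.31] max 0.3 pos [ 0.4952 -0.0832  0.0288] w 0.315
```

Emit:
jog_arm(dr=[[0, 0, 0], [0, 0, 0], [0, 0, 0], [0, 0, 0], [0, 0, 0]], translation=[[0, 0, 0.1], [0, 0, 0.1], [0, 0, 0.06], [0, 0, 0], [0, 0, 0]], jaw=[0, 0, 0, 0, 0])

```text
clock: 42.55
position: [0.4948, -0.0832, 0.0218]
ee_rot: [0.99, 0.144, 0.001, 0.001]
ft_force: [-0.2, 0.0, -1.1]
grip_width: 0.316
grasp_force: 40.0
```

Emit:
jog_arm(dr=[[0, 0, 0], [0, 0, 0]], translation=[[0, 0, 0.05], [0, 0, 0]], jaw=[0, 0])

```text
clock: 42.75
position: [0.495, -0.0833, 0.0209]
ee_rot: [0.99, 0.144, 0.001, 0.001]
ft_force: [-2.2, -1.2, 3.7]
grip_width: 0.319
grasp_force: 40.6
```

Contact as expected; release, rise, back off toward the robot, and check.

Emit:
jog_arm(dr=[[0, 0, 0], [0, 0, 0], [0, 0, 0], [0, 0, 0], [0, 0, 0], [0, 0, 0], [0, 0, 0], [0, 0, 0], [0, 0, 0], [0, 0, 0]], translation=[[0, 0, 0], [0, 0, 0], [0, 0, 0], [0, 0, -0.3], [0, 0, -0.8], [0, 0, -0.9], [0, 0, -0.9], [0, 0, -0.9], [0, 0, -0.9], [0, 0, -0.9]], jaw=[0.45, 0.45, 0.45, 0.45, 0.45, 0.45, 0.45, 0.45, 0.45, 0.45])

```text
clock: 43.75
position: [0.4943, -0.0828, 0.162]
ee_rot: [0.99, 0.144, 0.001, 0.001]
ft_force: [0.7, -0.5, 0.2]
grip_width: 0.45
grasp_force: 0.0
```

Emit:
jog_arm(dr=[[0, 0, 0], [0, 0, 0], [0, 0, 0], [0, 0, 0], [0, 0, 0], [0, 0, 0], [0, 0, 0], [0, 0, 0], [0, 0, 0], [0, 0, 0]], translation=[[0, 0.5, -0.5], [0, 0.9, -0.5], [0, 0.9, -0.5], [0, 0.9, 0], [0, 0.9, 0], [0, 0.9, 0], [0, 0.9, 0], [0, 0.9, 0], [0, 0.9, 0], [0, 0.9, 0]], jaw=[0.5, 0.5, 0.5, 0.5, 0.5, 0.5, 0.5, 0.5, 0.5, 0.5])

```text
clock: 44.75
position: [0.5553, -0.291, 0.1982]
ee_rot: [0.99, 0.144, 0.001, 0.001]
ft_force: [0.9, -0.6, 0.4]
grip_width: 0.496
grasp_force: 0.0
```

Emit:
jog_arm(dr=[[0, 0, 0], [0, 0, 0], [0, 0, 0], [0, 0, 0], [0, 0, 0]], translation=[[0, 0.9, 0], [0, 0.9, 0], [0, 0.5, 0], [0, 0, 0], [0, 0, 0]], jaw=[0.5, 0.5, 0.5, 0.5, 0.5])

```text
clock: 45.25
position: [0.5719, -0.3434, 0.1985]
ee_rot: [0.99, 0.144, 0.001, 0.001]
ft_force: [0.4, 0.9, 0.3]
grip_width: 0.499
grasp_force: 0.0
```

```bash
python3 - <<'E'
from h import *
t=shot('top','t9');s=shot('scene','s9')
cv2.imwrite('pics/f9.png',cv2.vconcat([cv2.resize(t['color'][150:260,190:370,::-1],(490,300),interpolation=3),cv2.resize(s['color'][180:290,190:370,::-1],(490,300),interpolation=3)]))
E
```

```text
(no output)
```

View pics/f9.png

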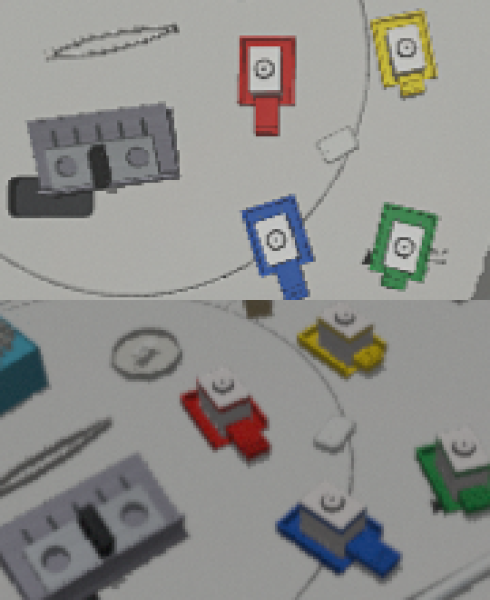

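```bash
python3 -c "
from h import *
print(manip.hand_in())"
```

```text
the job is handed in; nothing more can be done
None
```

I handed the job in at about 45 s; the last pictures show the plate flat on the drip stand against the lip and all four electrodes upright in their own-colour cradles with tabs out of the open sides, but `hand_in()` returned no verdict.

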